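Hold a plaster mould shut under a ratchet press arm

TASK

Lift the red press arm by its black knob, letting its sprung pawl click up the toothed mast (do not squeeze the yellow release on the way up), until it hangs by itself high enough for the plaster mould to go under it. Stand the mould upright on the table with its brass disc squarely under the rubber pad, then squeeze the yellow release to the red post and lower the arm gently, without dropping it, until its weight rests on the brass disc; let go and leave the other pottery things where they are.

Things in the scene. Friction and masses are not known exactly. Their poses are not given: they have to be found in the camera images.
- stand: Ratchet press fixed to the table: green foot 150 x 150 x 12 mm, steel mast 24 x 20 mm, 268 mm tall. Origin on the table at the mast's axis, z up. A red bar 36 mm wide, 20 mm thick reaches from the mast along the stand's -x (roughly to the robot) to 179 mm from its axis and slides only up and down. Flat-topped teeth every 12 mm on the mast's +y face hold it from falling, not from rising.
- press_arm (a joint): Height of the arm above its lowest place, 0 to 0.108 m. It hangs on its pawl at multiples of 0.012. At value q the bar's top is q + 80 mm over the table. Moving parts: about 0.8 kg (unknown to 25 %), 1.5 N friction; each tooth adds up to about 8 N going up. Starts at 0, 0.012 or 0.024, too low for the mould; from 0.048 the mould passes easily. Resting on the mould it reads between 0.025 and 0.035.
- pawl (a joint): Angle of the brass pawl lever about its upright pin: 0 (sprung in, caught in the teeth) to 0.2 rad (stop, released). From about 0.16 rad it clears the teeth. Squeezing the yellow paddle turns it, with about 2 N at first and 4 N at the stop; riding over teeth turns it too. It springs back when let go.
- knob: Black mushroom knob on the arm's end, head of a screw foot: stem 22 mm thick, 30 mm tall, then a cap 32 mm wide, 10 mm thick. Origin at the stem's foot on the bar's top, 165 mm from the mast's axis, z up. Straight below hangs its rubber pad, 24 mm wide, giving 1 mm per 16 N; its underside is 33 to 42 mm below the origin, set differently each time and not measured, so feel for the contact.
- post: Fixed red post on the press arm, the unmoving half of the release: 34 mm (x) x 12 mm (y), 60 mm tall. Origin at the centre of its foot on the bar's top, 100 mm from the mast's axis; axes parallel to the stand's.
- paddle: Yellow upright rod, 14 mm thick, from 7 to 63 mm above the bar's top: the moving half of the release. Its axis is 29 mm from the post's centre towards the stand's +y (42 mm over both outsides); squeezed to the stop 16 mm (29 mm over both). Brass bar under it to 12 mm above the bar's top. Pinch post and paddle together from above: 15 to 25 N frees the pawl and carries the arm.
- mould: Closed two-part plaster mould, a loose block 140 x 56 x 73 mm, about 0.55 kg. Origin at the centre of its underside, x along its length, z up. A brass disc is let into its top near the +x end; a terracotta key band marks the other end, 45 to 55 mm from the middle, the place to grip it (across the 56 mm) so that the gripper stays clear of the press arm.
- disc (a point): Centre of the brass disc (40 mm in diameter) on the mould's top: 40 mm from the middle towards the +x end, 73 mm above the underside. At the start this end points away from the robot.
- bowl: Blue glazed bowl, 120 mm wide and 65 mm tall, loose. Origin at its underside. Leave it alone.
- figure: Dark clay-coloured bottle-shaped figure, 90 mm wide and 167 mm tall, loose. Origin at its underside. Leave it alone.
- rib: Flat wooden modelling rib, 178 x 35 x 8 mm, loose. Origin at its underside, x along its length. Leave it alone.

How it is judged:
By the outcome, as a careful person would: the job done as asked, in the order asked, and still so for the second after the job is handed in, with the robot touching nothing.
It also fails if it takes over 72 s, if anything falls off the work surface, if the arm or the gripper's body presses on something with over 40 N, if the wrist force passes 120 N, or if a joint passes its speed limit or range.

ROBOT

A 7-joint arm with a two-finger parallel gripper is mounted at the origin on the work surface. World frame = base frame: x ahead of the robot, y to its left, z up, the work surface at z = 0. Lengths are in m, angles in rad, forces in N, time in s.
With the tool pointing down it reaches from about 0.4 to 0.9 m from the base axis. Payload 5.5 kg.
Tool frame: the origin (TCP) lies on the centre line of the jaws, within the pads' length; the fingertips stand 8 mm ahead of it and the grasp point (between the pads) lies 11 mm behind it (tip_extent is the distance from the TCP to the fingertips, in m); z points along the fingers, y is the line along which they close (so a half turn about z gives the same grasp; the last joint's range is limited). The gripper opens to 92 mm and grips with 3 to 60 N. Pads are 19 mm wide; open, the fingers measure 130 mm over their backs; the gripper's body (75 mm by 190 mm) begins 47 mm behind the grasp point.
Start: joints at [1.455, 0.501, -0.427, 1.55, 0.221, 1.138, -0.21], TCP at [0.24, -0.604, 0.235] pointing down, gripper open.
Joint ranges: [-2.88, 2.88], [-0.31, 2.03], [-1.54, 1.56], [0.2, 2.42], [-1.41, 4.55], [0.19, 2.02], [-2.57, 2.57]. Speed limits (rad/s): [2.57, 2.57, 3.14, 3.14, 3.14, 3.14, 3.14].

INTERFACE

Orientations are given as a 3x3 rotation matrix whose columns are the frame's x, y, z axes.
In Python, from station import * gives the robot as it stands. Calls block until the motion is done:
- move_ptp(position, orientation): joint-space move of the TCP to a pose.
- movel(position, frame=None, feed=0.15): straight line of the TCP; frame=None keeps the orientation; feed is the mean speed in m/s.
- movej(angles): joint-space move.
- set_gripper(opening, squeeze=None): finger opening in m; squeeze is the grip in N (None keeps the last); returns when the fingers have stopped.
- pause(seconds).
- inverse_kinematics(position, orientation): joint angles nearest the present ones, or None.
- state(): the state.
- read_camera(name): name is "scene" or "top"; returns a dict with "image" (400x640x3 uint8, blue, green, red), "fx", "fy", "cx", "cy" (pixels), "k1" (the pictures are not rectified: a ray, as slopes to the right and down, at radius r is drawn at 1 + k1 r^2 times it, then the intrinsics apply), "R" (3x3) and "t" (3): a world point X has camera coordinates R X + t. Camera axes: x right, y down, z forward; pixel columns grow to the right and rows downward; lengths in m; the calibration is good to about 2 mm. A picture is of the moment at which its call begins. There is no depth.
A pose or a line that the arm cannot do raises MotionError and nothing moves.
- sign_off(): hands the job in; it is judged then, once.
Trained networks look in a picture, given as the dict that the camera call returned (one of the last four; its "shot" number tells which), for a name from the list of things; names that differ only in an ending like _2 or _b are one class to them, and where a whole thing is asked for, a point or a joint stands for the part that bears it (a point fixed in the world has none). Each returns a list of dicts, best first, with "confidence" (0 to 1); they miss things now and then, are a little off and sometimes report something else, mostly with a low value. They report only what shows in the picture. A call takes as long as a camera call.
- boxes_of(picture, query): "box" ([left, top, right, bottom] in pixels, round what is visible of it).
- trace(picture, query): "pixels" (400x640 bool, what is visible of it) and "box" ([left, top, right, bottom] in pixels, round what is visible of it).
The state is a dict: "time": time; "joint_positions": joint angles; "dq": joint speeds; "joint_efforts": joint torques, N m; "ee_pos": TCP position; "tool_rot": TCP orientation; "force": force on the tool from outside, world axes, zero at the start; "moment": the same for the moment, N m; "opening": finger opening in m; "gripper_force": force on a finger pad.
Only numpy, scipy, OpenCV 4.12 (cv2) and the standard library are available. Lean on these libraries where they do the work, as an engineer would, in place of code of your own. Each camera call takes 0.05 s, during which the arm holds its last target. There are 200 camera calls.

## Working session

There is one attempt and no reset: what is moved stays moved. The work goes in short steps, each a Python script; the robot and the scene stay as the last script left them, time stands still between calls to the robot, and variables do not carry over. Pictures are saved under pics/ and viewed, at most 10 in all, crops included, and the job is handed in when it is done.

```bash
ls; mkdir -p pics; cat > a.py <<'E'
from station import *
import cv2, numpy as np
if __name__=="__main__":
    s=state(); print(s["time"],s["ee_pos"],s["force"],s["opening"])
    ims=[]
    for n in("scene","top"):
        p=read_camera(n); ims.append(p)
        print(n,[round(float(p[k]),3) for k in("fx","fy","cx","cy","k1")],np.round(p["R"],3).tolist(),np.round(p["t"],3).tolist())
        cv2.imwrite(f"pics/{n}0.png",p["image"])
        for q in("stand","press_arm","knob","post","paddle","mould","disc","bowl","figure","rib"):
            r=boxes_of(p,q); print(q,[(np.round(d["box"]).tolist(),round(d["confidence"],2)) for d in r[:2]])
E
python3 a.py
```

```text
pics
station.py
0.0 [ 0.24008251 -0.60328244  0.23366921] [ 0.16269961  1.11616126 -0.69202573] 0.09166678200026693
scene [432.377, 432.377, 322.318, 204.377, -0.04] [[0.661, 0.75, -0.013], [0.59, -0.53, -0.609], [-0.464, 0.395, -0.793]] [-0.404, -0.275, 1.375]
stand [([338.0, 168.0, 444.0, 289.0], 0.63), ([343.0, 165.0, 356.0, 187.0], 0.41)]
press_arm [([340.0, 166.0, 412.0, 240.0], 0.92)]
knob [([345.0, 166.0, 355.0, 187.0], 0.55), ([407.0, 149.0, 454.0, 187.0], 0.45)]
post [([358.0, 179.0, 371.0, 204.0], 0.6)]
paddle [([370.0, 170.0, 377.0, 189.0], 0.51)]
mould [([182.0, 234.0, 229.0, 301.0], 0.83)]
disc [([180.0, 238.0, 229.0, 303.0], 0.96)]
bowl [([353.0, 114.0, 400.0, 152.0], 0.65)]
figure [([211.0, 297.0, 254.0, 357.0], 0.71), ([181.0, 236.0, 230.0, 301.0], 0.63)]
rib [([404.0, 152.0, 457.0, 186.0], 0.71), ([356.0, 115.0, 398.0, 151.0], 0.44)]
top [466.543, 466.543, 325.493, 196.65, -0.114] [[-0.004, -1.0, 0.009], [-0.993, 0.003, -0.117], [0.117, -0.009, -0.993]] [0.004, 0.6, 1.296]
stand [([261.0, 116.0, 311.0, 207.0], 0.75), ([271.0, 132.0, 291.0, 207.0], 0.44)]
press_arm [([272.0, 133.0, 294.0, 209.0], 0.68)]
knob []
post []
paddle [([421.0, 154.0, 456.0, 186.0], 0.66)]
mould [([407.0, 205.0, 436.0, 256.0], 0.57)]
disc [([190.0, 157.0, 204.0, 216.0], 0.58), ([406.0, 203.0, 438.0, 258.0], 0.57)]
bowl [([184.0, 227.0, 225.0, 268.0], 0.8)]
figure [([419.0, 155.0, 454.0, 185.0], 0.6), ([184.0, 227.0, 222.0, 264.0], 0.52)]
rib [([192.0, 161.0, 204.0, 216.0], 0.71)]
```

```bash
python3 -c "
import cv2
a=cv2.imread('pics/scene0.png')[100:370,170:470];b=cv2.imread('pics/top0.png')[100:280,170:470]
cv2.imwrite('pics/s1.png',cv2.resize(a,None,fx=2.2,fy=2.2,interpolation=2));cv2.imwrite('pics/t1.png',cv2.resize(b,None,fx=2.6,fy=2.6,interpolation=2))"
```

```text
(no output)
```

View pics/s1.png

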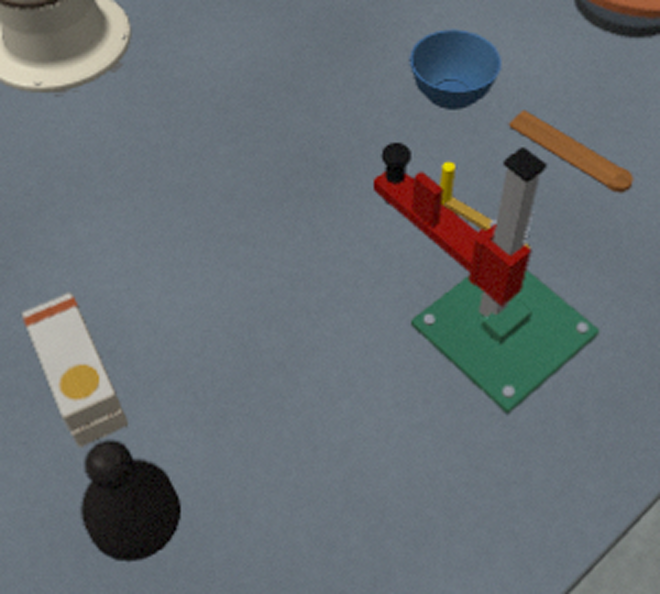

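View pics/t1.png

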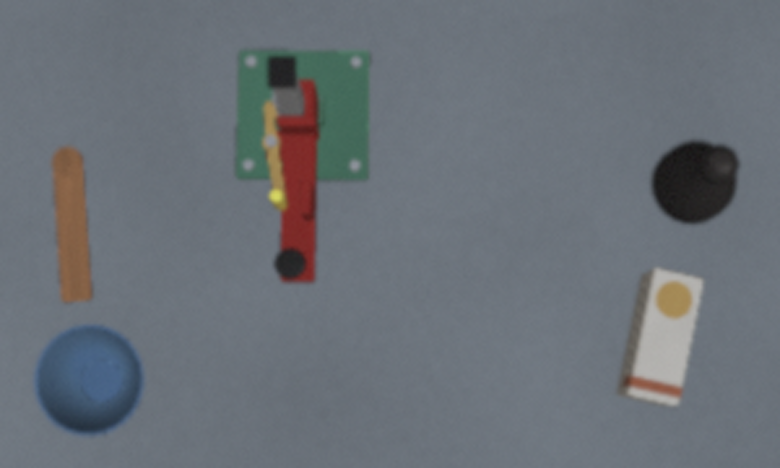

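```bash
cat > fit.py <<'E'
from a import *
from scipy.optimize import least_squares
def proj(p,X):
    c=np.asarray(X)@p["R"].T+p["t"]; u=c[:,:2]/c[:,2:]; u=u*(1+p["k1"]*(u**2).sum(1,keepdims=True))
    return u*[p["fx"],p["fy"]]+[p["cx"],p["cy"]]
def place(v,L):
    c,s=np.cos(v[2]),np.sin(v[2]); L=np.asarray(L,float)
    return np.c_[L[:,0]*c-L[:,1]*s+v[0],L[:,0]*s+L[:,1]*c+v[1],L[:,2]]
def ray(p,px):  # camera centre, direction (world)
    K=np.array([[p["fx"],0,p["cx"]],[0,p["fy"],p["cy"]],[0,0,1]])
    u=cv2.undistortPoints(np.array([[px]],float),K,np.array([p["k1"],0,0,0.]))[0,0]
    return -p["R"].T@p["t"],p["R"].T@[*u,1]
def at(p,px,z):
    o,d=ray(p,px); return o+d*(z-o[2])/d[2]
if __name__=="__main__":
    S,T=read_camera("scene"),read_camera("top")
    s1=lambda P:np.array(P)/2.2+[170,100]; t1=lambda P:np.array(P)/2.6+[170,100]
    F=[(.075,.075,.012),(.075,-.075,.012),(-.075,-.075,.012),(-.075,.075,.012)]
    up=lambda q:[(-.165,0,.12+q),(0,0,.268),(-.1,.029,.143+q)]
    tp=t1([(238,50),(370,52),(368,180),(236,178),(290,264),(282,72),(277,195)])
    sp=s1([(597,330),(508,411),(412,323),(397,151),(525,163),(449,166)])
    def f(v): return np.r_[(proj(T,place(v,F+up(v[3])))-tp).ravel(),(proj(S,place(v,F[:3]+up(v[3])[0:0]+[] if 0 else [F[0],F[1],F[2]]+up(v[3])))-sp).ravel()]
    r=least_squares(f,[.7,.1,0,.012],loss="soft_l1",x_scale=[.1,.1,.1,.01]); print("stand",r.x.round(4)); print(f(r.x).reshape(-1,2).round(1).tolist())
    print("knob",place(r.x,[(-.165,0,.08)]),"post",place(r.x,[(-.1,0,0)]))
    M=[(.04,0,.073),(.07,.028,.073),(.07,-.028,.073),(-.07,-.028,.073),(-.07,.028,.073)]
    mp=np.r_[t1([(674,300),(655,268),(703,279),(678,404),(631,393)]),s1([(79,381),(115,400),(67,417),(24,313),(72,296)])]
    g=lambda v:np.r_[(proj(T,place(v,M))-mp[:5]).ravel(),(proj(S,place(v,M))-mp[5:]).ravel()]
    r=least_squares(g,[.5,-.3,0],loss="soft_l1"); print("mould",r.x.round(4)); print(g(r.x).reshape(-1,2).round(1).tolist())
    for z in(.06,.073,.086): print(z,at(T,mp[0],z).round(4),at(S,mp[5],z).round(4))
E
python3 fit.py
```

```text
stand [0.7549 0.1153 0.0145 0.0263]
[[-0.2, 1.9], [-0.5, 0.2], [1.0, 0.7], [0.5, 2.4], [1.9, -6.1], [0.5, -6.4], [-5.2, -5.4], [-1.8, -2.6], [-2.2, -1.9], [-4.2, -2.3], [0.9, 4.0], [3.4, 3.3], [6.5, -0.4]]
knob [[0.58994311 0.11292911 0.08      ]] post [[0.65493629 0.11387102 0.        ]]
mould [ 0.5059 -0.2755 -0.2347]
[[-0.5, -1.1], [-0.7, -1.5], [0.2, -1.2], [-0.4, -0.1], [-1.9, -0.4], [-0.3, 0.5], [-0.1, -2.7], [-2.7, 0.5], [-1.8, -0.5], [-0.8, -2.3]]
0.06 [ 0.5428 -0.289   0.06  ] [ 0.5361 -0.282   0.06  ]
0.073 [ 0.5418 -0.286   0.073 ] [ 0.5441 -0.2836  0.073 ]
0.086 [ 0.5408 -0.283   0.086 ] [ 0.5522 -0.2852  0.086 ]
```

```bash
cat > tri.py <<'E'
from fit import *
S,T=read_camera("scene"),read_camera("top")
s1=lambda P:np.array(P)/2.2+[170,100]; t1=lambda P:np.array(P)/2.6+[170,100]
def tri(a,b):
    A=[];y=[]
    for p,px in((T,a),(S,b)):
        o,d=ray(p,px); d/=np.linalg.norm(d); P=np.eye(3)-np.outer(d,d); A.append(P); y.append(P@o)
    A=np.vstack(A);y=np.hstack(y); x=np.linalg.lstsq(A,y,rcond=None)[0]; return x.round(4),(np.linalg.norm(A@x-y)*1000).round(1)
for n,a,b in(("knobtop",(290,264),(397,151)),("mast",(282,72),(525,163)),("paddle",(277,195),(449,166)),("f++",(238,50),(597,330)),("f+-",(370,52),(508,411)),("f--",(368,180),(412,323)),("barend-",(315,281),(375,184))):
    print(n,*tri(t1(a),s1(b)))
E
python3 tri.py
```

```text
knobtop [0.5758 0.1201 0.1432] 3.7
mast [0.7415 0.1181 0.264 ] 2.8
paddle [0.6423 0.1313 0.166 ] 3.2
f++ [0.8357 0.1913 0.0082] 0.3
f+- [0.8348 0.0419 0.0069] 3.6
f-- [0.6868 0.0447 0.0017] 4.1
barend- [0.5637 0.0987 0.0933] 4.8
```

```bash
cat > fit2.py <<'E'
from fit import *
S,T=read_camera("scene"),read_camera("top")
s1=lambda P:np.array(P)/2.2+[170,100]; t1=lambda P:np.array(P)/2.6+[170,100]
def pts(v):
    d,q,w=v[3],v[4],v[5]
    F=[(d+.075,.075,.012),(d+.075,-.075,.012),(d-.075,-.075,.012),(d-.075,.075,.012)]
    return F+[(-.165,0,.12+q),(0,0,.268),(-.1,w,.143+q),(-.179,-.018,.08+q)]
tp=t1([(238,50),(370,52),(368,180),(236,178),(290,264),(282,72),(277,195),(314,281)])
sp=s1([(597,330),(508,411),(412,323),(397,151),(525,163),(449,166),(375,182)])
def f(v):
    L=place(v,pts(v)); return np.r_[(proj(T,L)-tp).ravel(),(proj(S,L[[0,1,2,4,5,6,7]])-sp).ravel()]
for q in(0,.012,.024):
    g=lambda u:f(np.r_[u[:4],q,u[4]])
    r=least_squares(g,[.74,.118,0,.02,.02],loss="soft_l1"); print(q,r.cost,r.x.round(4))
    v=r.x; print(g(v).reshape(-1,2).round(1).tolist()); print("knob",place(v,[(-.165,0,.08)]),"post",place(v,[(-.1,0,0)]))
pic=cv2.resize(np.vstack([T["image"][110:215,255:320],S["image"][160:265,335:400]]),None,fx=5.5/2,fy=5.5/2,interpolation=2)
pic=np.hstack([cv2.resize(T["image"][112:212,250:320],None,fx=5.5,fy=5.5,interpolation=2),cv2.resize(S["image"][160:260,338:408],None,fx=5.5,fy=5.5,interpolation=2)])
cv2.imwrite("pics/z1.png",pic)
E
python3 fit2.py
```

```text
0 22.37946137349699 [ 0.7422  0.1172 -0.0175  0.0188  0.0168]
[[0.2, -0.9], [-0.2, -1.0], [-0.3, -0.5], [-0.8, -0.5], [-0.0, -0.2], [-0.4, -1.3], [-1.5, 0.8], [-1.6, -0.0], [0.7, -0.2], [-1.3, -0.5], [-2.0, -2.2], [-1.0, 6.8], [-0.8, -0.7], [-0.4, 5.7], [-0.6, 3.6]]
knob [[0.57723339 0.1200523  0.08      ]] post [[0.64222341 0.11891288 0.        ]]
0.012 13.482533343565413 [ 0.7416  0.117  -0.0141  0.0195  0.0163]
[[0.1, -0.8], [-0.2, -1.1], [-0.2, -0.6], [-0.6, -0.4], [-0.1, -0.5], [-0.3, -1.1], [-1.6, 0.3], [-1.6, -0.2], [0.7, -0.3], [-1.1, -0.5], [-2.0, -2.1], [-1.2, 3.6], [-1.0, -0.8], [-0.4, 2.4], [-0.9, 0.6]]
knob [[0.57664558 0.11930776 0.08      ]] post [[0.6416391  0.11838965 0.        ]]
0.024 10.509800160290016 [ 0.7424  0.1165 -0.0064  0.0188  0.0139]
[[0.0, -0.6], [-0.3, -1.3], [0.1, -0.9], [-0.3, -0.2], [0.1, -1.2], [-0.1, -1.4], [-0.6, -0.7], [-1.2, -1.0], [0.6, -0.5], [-0.8, -0.4], [-2.1, -1.7], [-1.4, 0.8], [-0.9, -0.5], [-1.0, -0.0], [-1.1, -2.0]]
knob [[0.5774033  0.11758575 0.08      ]] post [[0.64240198 0.1171703  0.        ]]
```

View pics/z1.png

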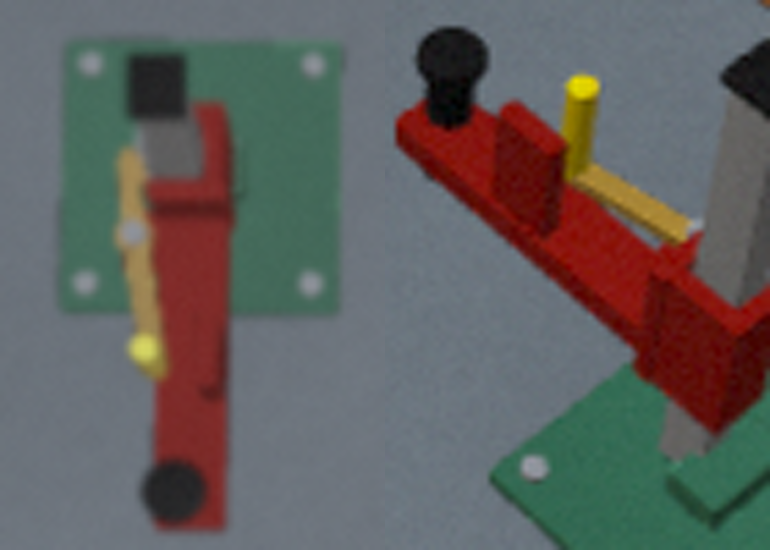

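```bash
cat > h.py <<'E'
from fit import *
def down(yaw):  # tool down, jaws closing across yaw; half turn with the smaller joint motion chosen by go()
    y=np.array([-np.sin(yaw),np.cos(yaw),0]); z=np.array([0,0,-1.]); return np.c_[np.cross(y,z),y,z]
def go(pos,yaw):
    q0=np.array(state()["joint_positions"]); best=None
    for a in(yaw,yaw+np.pi):
        q=inverse_kinematics(pos,down(a))
        if q is not None and (best is None or np.abs(q-q0).max()<best[0]): best=(np.abs(q-q0).max(),a)
    move_ptp(pos,down(best[1]))
def rep(n=""):
    s=state(); print(n,"t",round(s["time"],2),"p",np.round(s["ee_pos"],4),"F",np.round(s["force"],1),"M",np.round(s["moment"],2),"op",round(s["opening"],4),"gf",round(s["gripper_force"],1)); return s
E
cat > l1.py <<'E'
from h import *
go([.577,.119,.24],-.01); rep("hover")
set_gripper(.06,55); movel([.577,.119,.128],feed=.12); rep("down")
set_gripper(.0,55); rep("grip")
E
python3 l1.py
```

```text
hover t 4.21 p [0.5773 0.1178 0.2397] F [0.2 0.1 0.4] M [ 0.12 -0.15  0.01] op 0.0917 gf 0.0
down t 6.01 p [0.5775 0.1194 0.1288] F [0.1 0.6 0.5] M [ 0.11 -0.12  0.02] op 0.0598 gf 0.0
grip t 6.61 p [0.5772 0.1203 0.1284] F [ 0.4  4.1 -0.5] M [ 1.02 -0.4  -0.09] op 0.0303 gf 55.0
```

```bash
cat > l2.py <<'E'
from h import *
x,y,z=.577,.1205,.128
for d in(.014,.027,.040,.053): movel([x,y,z+d],feed=.05); rep(d)
movel([x,y,z+.046],feed=.04); rep("settle")
T=read_camera("top");S=read_camera("scene")
cv2.imwrite("pics/z2.png",cv2.resize(S["image"][100:260,300:460],None,fx=3.5,fy=3.5,interpolation=2))
E
python3 l2.py
```

```text
0.014 t 7.04 p [0.5771 0.1203 0.1412] F [ 3.9  4.1 -8.7] M [ 0.89 -0.98 -0.01] op 0.0304 gf 55.0
0.027 t 7.45 p [0.5771 0.1203 0.1547] F [ 3.9  3.  -7.3] M [ 0.79 -0.87 -0.02] op 0.0304 gf 55.0
0.04 t 7.86 p [0.5771 0.1203 0.1676] F [ 3.2  2.6 -7.9] M [ 0.88 -0.94 -0.04] op 0.0304 gf 55.0
0.053 t 8.27 p [0.5771 0.1203 0.1804] F [ 4.2  2.8 -9.6] M [ 0.92 -1.08  0.07] op 0.0301 gf 55.0
settle t 8.59 p [0.5771 0.1203 0.1759] F [-2.5 -1.7  9.6] M [-0.11  0.31  0.01] op 0.0305 gf 55.0
```

View pics/z2.png

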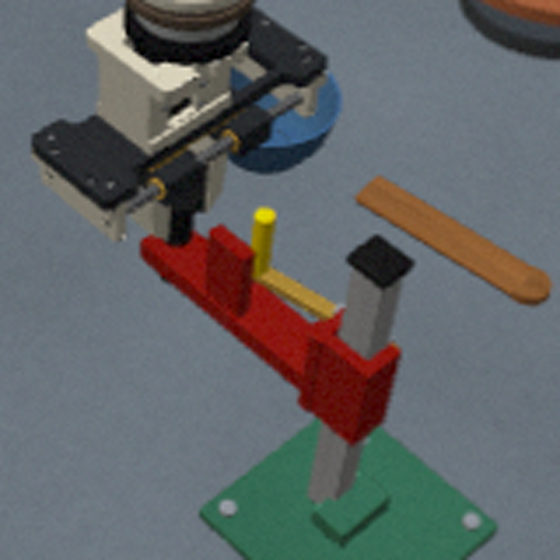

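```bash
cat > l3.py <<'E'
from h import *
set_gripper(.06); rep("released"); movel([.577,.1205,.25],feed=.15); set_gripper(.092)
S=read_camera("scene"); T=read_camera("top")
go([.4573,-.2639,.14],-.2347); rep("over mould")
p=read_camera("scene"); cv2.imwrite("pics/z3.png",cv2.resize(np.hstack([S["image"][120:300,310:450],p["image"][210:390,150:290]]),None,fx=2.8,fy=2.8,interpolation=2))
E
python3 l3.py
```

```text
released t 9.38 p [0.5769 0.1205 0.1739] F [-0.4 -0.3  0.5] M [ 0.12 -0.14 -0.  ] op 0.0597 gf 0.0
over mould t 12.4 p [ 0.4583 -0.2627  0.1406] F [ 1.2 -0.1  0.6] M [ 0.1  -0.2   0.05] op 0.0919 gf 0.0
```

View pics/z3.png

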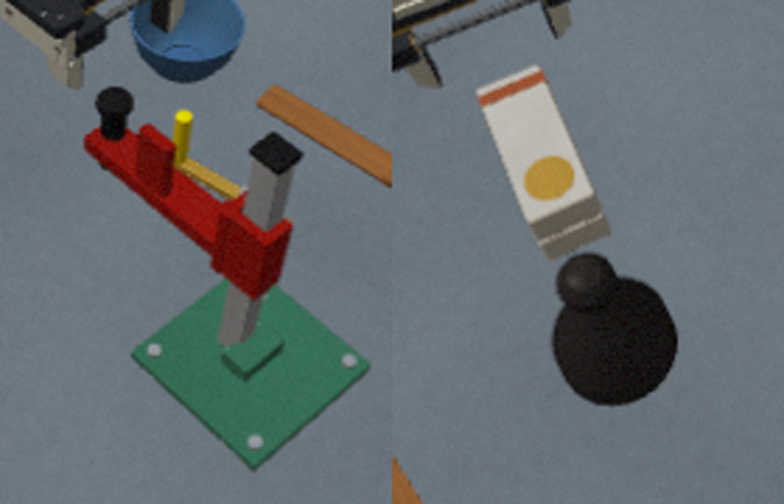

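```bash
cat > l4.py <<'E'
from h import *
movel([.4573,-.2639,.039],feed=.12); rep("down")
set_gripper(0,58); rep("grip")
movel([.4573,-.2639,.059],feed=.06); rep("lift")
R=down(-.01); c=state()["tool_rot"]
if R[:,1]@c[:,1]<0: R=down(-.01+np.pi)
movel([.4868,.1216,.059],R,feed=.15); rep("there")
T=read_camera("top");S=read_camera("scene")
cv2.imwrite("pics/T4.png",T["image"]);cv2.imwrite("pics/S4.png",S["image"])
cv2.imwrite("pics/z4.png",np.hstack([cv2.resize(T["image"][130:250,230:340],None,fx=3.6,fy=3.6,interpolation=2),cv2.resize(S["image"][130:250,285:395],None,fx=3.6,fy=3.6,interpolation=2)]))
E
python3 l4.py
```

```text
down t 13.44 p [ 0.4579 -0.2639  0.0396] F [-0.9 -0.6  0.1] M [ 0.11 -0.11 -0.01] op 0.0918 gf 0.0
grip t 14.11 p [ 0.4573 -0.2637  0.0391] F [-0.8  1.2  2.1] M [ 0.18 -0.03 -0.03] op 0.0559 gf 58.0
lift t 14.59 p [ 0.4572 -0.2642  0.0592] F [ 0.3  0.3 -4.5] M [ 0.19  0.07 -0.01] op 0.0553 gf 58.0
there t 17.32 p [0.4868 0.1209 0.0589] F [ 0.3 -0.2 -3. ] M [0.08 0.07 0.01] op 0.0554 gf 58.0
```

View pics/z4.png

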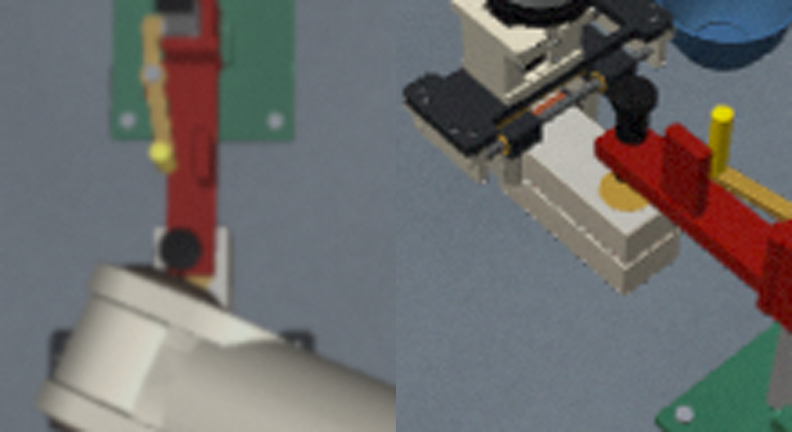

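```bash
cat > l5.py <<'E'
from h import *
movel([.4868,.1216,.042],feed=.06)
for z in np.arange(.041,.0365,-.0005):
    movel([.4868,.1216,z],feed=.02); s=state()
    if s["force"][2]>1: break
rep("placed"); pause(.3)
T=read_camera("top");S=read_camera("scene")
cv2.imwrite("pics/T5.png",T["image"]);cv2.imwrite("pics/S5.png",S["image"])
cv2.imwrite("pics/z5.png",np.hstack([cv2.resize(T["image"][170:230,260:310],None,fx=7.8,fy=7.8,interpolation=2),cv2.resize(S["image"][155:215,320:370],None,fx=7.8,fy=7.8,interpolation=2)]))
# model predictions in crop pixels
for v in((.5368,.1211,-.01),):
    L=place(v,[(.04,0,.073),(.07,.028,.073),(.07,-.028,.073),(-.07,-.028,.073),(.07,-.028,0)])
    print("T",((proj(T,L)-[260,170])*7.8).round().tolist()); print("S",((proj(S,L)-[320,155])*7.8+[390,0]).round().tolist())
K=[(.5768,.1207,.152),(.5768,.1207,.192)]
print("knob T",((proj(T,K)-[260,170])*7.8).round().tolist(),"S",((proj(S,K)-[320,155])*7.8+[390,0]).round().tolist())
E
python3 l5.py
```

```text
placed t 19.35 p [0.4868 0.1216 0.0391] F [-2.9 -2.9  5.2] M [-0.23  0.47 -0.04] op 0.0557 gf 58.0
T [[177.0, 260.0], [100.0, 176.0], [257.0, 177.0], [252.0, 572.0], [269.0, 201.0]]
S [[615.0, 254.0], [741.0, 263.0], [615.0, 353.0], [332.0, 108.0], [607.0, 487.0]]
knob T [[158.0, 235.0], [147.0, 222.0]] S [[624.0, 89.0], [629.0, -2.0]]
```

View pics/z5.png

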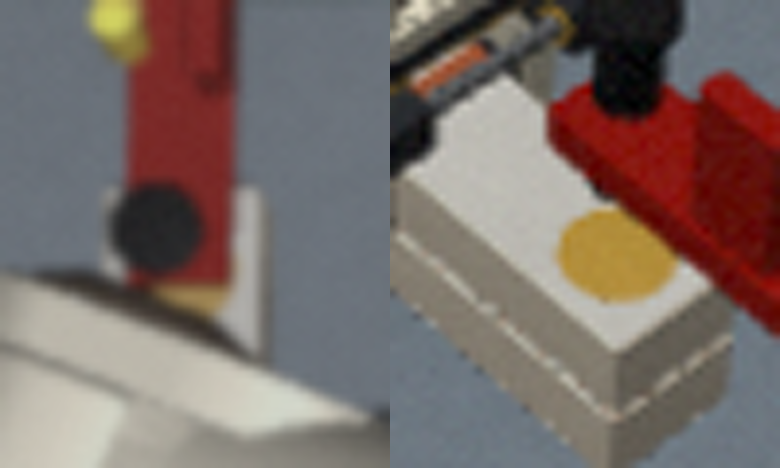

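```bash
cat > l6.py <<'E'
from h import *
x,y=.4890,.1205
movel([.4868,.1216,.046],feed=.05); movel([x,y,.046],feed=.05); movel([x,y,.041],feed=.04)
for z in np.arange(.0405,.0365,-.0005):
    movel([x,y,z],feed=.02)
    if state()["force"][2]>.5: break
rep("placed"); set_gripper(.092); rep("open")
movel([x,y,.12],feed=.1); movel([.44,y,.20],feed=.15); rep("clear")
pause(.2); T=read_camera("top");S=read_camera("scene")
cv2.imwrite("pics/T6.png",T["image"]);cv2.imwrite("pics/S6.png",S["image"])
cv2.imwrite("pics/z6.png",np.hstack([cv2.resize(T["image"][160:230,250:310],None,fx=6.6,fy=6.6,interpolation=2),cv2.resize(S["image"][140:210,310:370],None,fx=6.6,fy=6.6,interpolation=2)]))
E
python3 l6.py
```

```text
placed t 21.82 p [0.489  0.1206 0.0391] F [-2.2 -1.6  5.4] M [-0.18  0.56 -0.08] op 0.0556 gf 58.0
open t 22.59 p [0.489  0.1205 0.0385] F [ 0.9  0.6 -0.8] M [ 0.06 -0.13  0.04] op 0.0918 gf 0.0
clear t 24.33 p [0.4401 0.1199 0.1996] F [ 0.2 -0.8  0.3] M [ 0.17 -0.17 -0.05] op 0.092 gf 0.0
```

View pics/z6.png

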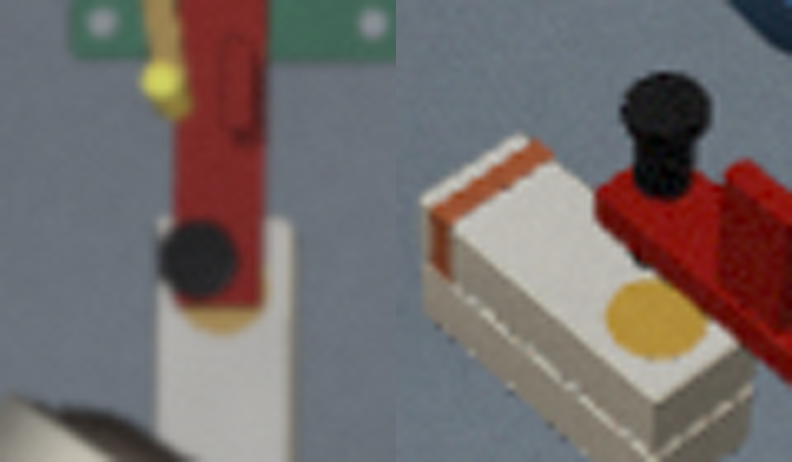

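```bash
cat > c6.py <<'E'
from h import *
T=read_camera("top");S=read_camera("scene")
t=lambda P:np.array(P,float)/6.6+[250,160]; s=lambda P:(np.array(P,float)-[396,0])/6.6+[310,140]
for n,pt,ps,z in(("knobcap",(198,259),(667,107),.192),("stemfoot",None,(664,176),.152),("disc",None,(656,319),.073),("++",(157,219),None,.073),("+-",(293,219),(656,402),.073),("--",None,(421,200),.073),("-+",None,(522,136),.073),("paddletop",(161,78),None,.215)):
    print(n,"T",at(T,t(pt),z).round(4) if pt else "","S",at(S,s(ps),z).round(4) if ps else "")
E
python3 c6.py
```

```text
knobcap T [0.5748 0.1178 0.192 ] S [0.5809 0.1181 0.192 ]
stemfoot T  S [0.5784 0.1212 0.152 ]
disc T  S [0.5798 0.1199 0.073 ]
++ T [0.6052 0.1457 0.073 ] S 
+- T [0.605  0.0885 0.073 ] S [0.6091 0.092  0.073 ]
-- T  S [0.4727 0.0929 0.073 ]
-+ T  S [0.4737 0.146  0.073 ]
paddletop T [0.6407 0.1302 0.215 ] S
```

```bash
cat > l7.py <<'E'
from h import *
movel([.44,.1199,.29],feed=.2); go([.643,.113,.30],-.01); rep("hover")
movel([.643,.113,.179],feed=.1); rep("down")
set_gripper(.048,22); rep("near"); set_gripper(0,22); rep("pinch")
E
python3 l7.py
```

```text
hover t 26.16 p [0.6414 0.1142 0.2985] F [-0.7  0.5 -0. ] M [ 0.1  -0.09  0.01] op 0.0919 gf 0.0
down t 27.52 p [0.6435 0.1133 0.1798] F [-0.1 -0.   0.5] M [ 0.11 -0.15 -0.04] op 0.0919 gf 0.0
near t 28.38 p [0.6431 0.1142 0.1791] F [ 2.3  4.2 -1.2] M [ 1.   -0.49 -0.05] op 0.0481 gf 2.2
pinch t 28.88 p [0.6435 0.1118 0.1782] F [ 5.1  1.7 -7.9] M [ 0.6  -1.25 -0.03] op 0.0286 gf 22.0
```

```bash
cat > l8.py <<'E'
from h import *
x,y=.643,.113; z=.179; n=0
while z>.122:
    z-=.002 if z>.147 else .0007
    movel([x,y,z],feed=.03); s=state(); n+=1
    if n%6==0: rep()
    if s["force"][2]>-3 and z<.150 or s["force"][2]>8 or s["opening"]>.032: break
rep("stop"); pause(.2); rep("still")
E
python3 l8.py
```

```text
t 30.38 p [0.6434 0.1119 0.1661] F [ 7.2 -1.4 -8.5] M [ 0.21 -1.54 -0.05] op 0.0282 gf 22.0
 t 31.88 p [0.6435 0.1118 0.1541] F [ 7.6 -1.2 -8.5] M [ 0.2  -1.56  0.02] op 0.0283 gf 22.0
 t 33.38 p [0.6435 0.1118 0.1449] F [ 5.7 -0.1 -8. ] M [ 0.15 -1.44  0.  ] op 0.028 gf 22.0
 t 34.88 p [0.6435 0.1118 0.1408] F [ 6.8 -1.6 -6.9] M [ 0.1  -1.44 -0.06] op 0.0284 gf 22.0
stop t 35.88 p [0.6435 0.1118 0.139 ] F [ 3.9 -3.8  0.3] M [-0.49 -0.89 -0.03] op 0.0283 gf 22.0
still t 36.08 p [0.6435 0.1118 0.1391] F [ 3.7 -4.4 -0.5] M [-0.48 -0.85 -0.01] op 0.0285 gf 22.0
```

```bash
cat > l9.py <<'E'
from h import *
x,y=.643,.113; z=.139
for i in range(3):
    if state()["force"][2]>1: break
    z-=.0004; movel([x,y,z],feed=.02)
rep("rest"); set_gripper(.05); rep(); set_gripper(.085); rep("open")
movel([x,y,.22],feed=.1); movel([.5,y,.33],feed=.2); go([.42,-.1,.33],0); rep("clear"); pause(.3)
T=read_camera("top");S=read_camera("scene")
cv2.imwrite("pics/T9.png",T["image"]);cv2.imwrite("pics/S9.png",S["image"])
cv2.imwrite("pics/z9.png",np.hstack([cv2.resize(T["image"][100:270,170:310],None,fx=2.8,fy=2.8,interpolation=2),cv2.resize(S["image"][130:215,310:380],None,fx=5.6,fy=5.6,interpolation=2)]))
E
python3 l9.py
```

```text
rest t 36.58 p [0.6435 0.1119 0.139 ] F [ 2.5 -4.7  1.4] M [-0.63 -0.76 -0.06] op 0.0284 gf 22.0
 t 37.17 p [0.6428 0.1128 0.1379] F [-0.  -0.8 -0.3] M [ 0.13 -0.12  0.01] op 0.0501 gf 0.0
open t 37.92 p [0.643  0.113  0.1382] F [ 0.8 -0.7 -0.5] M [ 0.17 -0.11  0.02] op 0.0851 gf 0.0
clear t 40.92 p [ 0.4206 -0.0994  0.3302] F [0.7 0.3 0.9] M [ 0.11 -0.11 -0.03] op 0.0849 gf 0.0
```

View pics/z9.png

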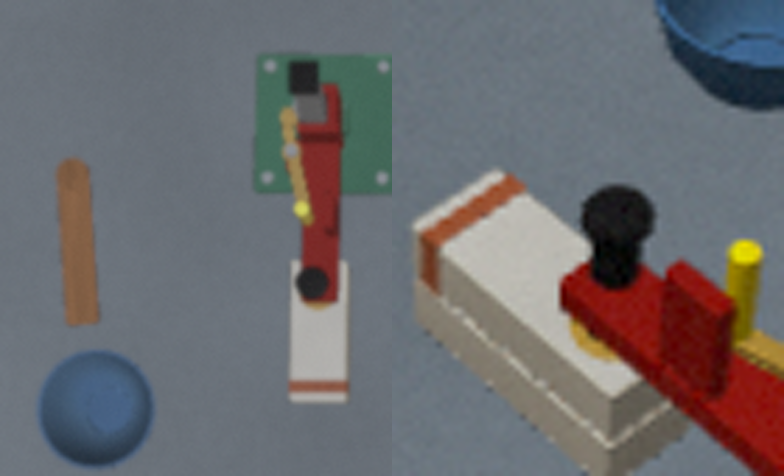

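The picture shows the arm resting on the mould. The mould is upright and square, with its brass disc under the pad: the knob is at about (612,215) in the scene crop, with the disc showing just below it at (600,335). The bowl and rib have not moved and the robot is clear.

```bash
python3 -c "
from station import *
print(sign_off())"
```

```text
the job is handed in; nothing more can be done
None
```

The job is handed in at about 41 s: I raised the press arm to hang on its pawl, stood the mould with its disc under the pad (aligned to about 2 mm in the pictures), lowered the arm gently onto it (arm height about 0.033 m), let go, and moved clear without touching the other pottery things.

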